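# Stand the dip probe in its cup and hold the analyser's cover open

## Robot

A 7-joint arm with a two-finger parallel gripper is mounted at the origin on the work surface. World frame = base frame: x ahead of the robot, y to its left, z up, the work surface at z = 0. Lengths are in m, angles in rad, forces in N, time in s.
With the tool pointing down it reaches from about 0.375 to 0.925 m from the base axis. Payload 3.1 kg.
Tool frame: the origin (TCP) lies between the finger pads; the fingertips stand 8 mm ahead of it and the grasp point (between the pads) lies 11 mm behind it; z points along the fingers, y is the line along which they close (so a half turn about z gives the same grasp; the last joint's range is limited). The gripper opens to 85 mm and grips with 20 to 120 N. Pads are 22 mm wide; open, the fingers measure 114 mm over their backs; the gripper's body (76 mm by 85 mm) begins 54 mm behind the grasp point. The pads swing forward as they close: fully open they stand 13 mm farther back than shut.
Start: joints at [1.198, 0.383, 0.044, 1.598, -0.018, 1.161, -0.05], TCP at [0.176, -0.626, 0.239] pointing down, gripper open.
Joint ranges: [-2.61, 2.61], [-0.41, 2.15], [-1.48, 1.57], [0, 2.5], [-1.57, 4.71], [0.05, 1.97], [-2.85, 2.85]. Speed limits (rad/s): [2.79, 2.79, 3.14, 3.14, 3.14, 3.14, 3.14].

## Interface

Orientations are given as a unit quaternion [w, x, y, z].
In Python, from bench import bot gives the robot as it stands.
- The arm moves only by the tool step_arm, never from a script. Its argument "plan" is text: rows parted by semicolons, each of 7 numbers parted by spaces: the closure in counts, from 0 (fully open) to 255 (shut), then the shift along the world's x, y, z in units of 30 mm (1.0 is 30 mm), then the turn, a rotation vector about the world's x, y, z in units of 5 degrees (1.0 is 5 degrees). A call has 1 to 12 rows; each row is the pose to reach, as a shift and turn from the pose commanded when the call began; what a row does not reach only later rows make up. A row lasts 1/12 s, in which the tool goes at most 41.7 mm and 7.16 degrees, less where a joint would pass 70% of its speed; a pose out of reach is approached as far as the arm can. A call with a gripper value outside its range is refused whole. The fingers move at their own pace and stop on an object; the grip force is fixed at half the most. Time passes only in rows, so rows that repeat a pose let the fingers close. It gives the time, the measured TCP pose, the force, the opening and the grip force at its end, in the units of the state.
- bot.observe(): the state, without advancing time (a new reading comes with each control period).
- bot.grab_frame(name): name is "scene" or "top" or "wrist"; returns a dict with "pixels" (420x560x3 uint8, red, green, blue), "mtx" (3x3 intrinsics, pixels), "world_to_cam" (4x4, takes a point from world to camera coordinates); the wrist camera has in their place "mount" (4x4, takes a point from camera to tool coordinates, whose origin is the TCP and whose axes are the flange's). Camera axes: x right, y up, looking along -z (the intrinsics and any distortion apply to the point x, -y, -z); pixel columns grow to the right and rows downward; lengths in m; the calibration is good to about 2 mm. A picture is of the moment at which its call begins: read the wrist's pose just before it. There is no depth.
- bot.hand_in(): hands the job in; it is judged then, once.
Trained networks look in a picture, given as the dict that the camera call returned (one of the last four; its "shot" number tells which), for a name from the list of things; names that differ only in an ending like _2 or _b are one class to them, and where a whole thing is asked for, a point or a joint stands for the part that bears it (a point fixed in the world has none). Each returns a list of dicts, best first, with "confidence" (0 to 1); they miss things now and then, are a little off and sometimes report something else, mostly with a low value. They report only what shows in the picture. A call takes as long as a camera call.
- bot.silhouettes(picture, target): "pixels" (420x560 bool, what is visible of it) and "at" ([column, row] in pixels, amid what is visible of it).
The state is a dict: "clock": time; "joints": joint angles; "qd": joint speeds; "joint_efforts": joint torques, N m; "position": TCP position; "tool_rot": TCP orientation; "ft_force": force on the tool from outside, world axes, zero at the start; "wrist_torque": the same for the moment, N m; "opening": finger opening in m; "finger_force": force on a finger pad.
Only numpy, scipy, OpenCV 4.12 (cv2) and the standard library are available. Lean on these libraries where they do the work, as an engineer would, in place of code of your own. Each camera call takes 0.05 s, during which the arm holds its last target. There are 200 camera calls.

## Task

Get the bench analyser ready for loading: first stand the dip probe from its sloping rest tip-down in the steel cup and let go of it. Then tug the cover's handle gently upwards before touching the catch, to learn whether the cover is caught; if it will not lift, do not force it, but slide the catch knob all the way to its open side. Raise the cover well open, to about 60 degrees, and finish while still holding it there, because it falls shut by itself; leave the jar, the bottle and the tip box where they stand.

Things in the scene. Friction and masses are not known exactly. Their poses are not given: they have to be found in the camera images.
- analyser: Black bench instrument, fixed, 260 (x) x 240 (y) x 100 mm tall, origin at the centre of its underside; front faces its own -x, towards the robot; z up. Its flat top (deck) is 100 mm above the bench. The cover sits on the rear part; in front of it on the deck are the catch knob (right, -y side) and a flat display (left). A rail 14 mm high runs behind the cover.
- cover (a joint): Angle of the sample cover (rad), 0 closed, 1.2 hard stop. Grey shallow lid 160 x 160 x 24 mm, about 0.35 kg, hinged along its rear edge (analyser's y), front edge rising; falls shut when let go. If caught, it lifts only to about 0.04 rad (5 mm at the handle), then stops hard. Caught or not differs from start to start and cannot be seen: the catch looks closed either way.
- cover_handle (a point): Middle of the round bar of the U-shaped steel handle on the cover: bar 10 mm thick, 90 mm long along the analyser's y, centre line 35 mm above the cover's top (161 mm above the bench when closed), 130 mm in front of the hinge. Moves with the cover. The bar can turn between gripping fingers. Lifting the cover here takes about 3 N; a tug of 10 to 20 N tells.
- cover_hinge (a point): Middle of the cover's hinge line, which runs along the analyser's y axis, 102 mm above the bench; 100 mm behind the analyser's centre.
- catch (a joint): Travel of the sliding catch (m): 0 closed, 0.030 fully open (hard stop). It slides along the analyser's -y direction (to the right as seen from the robot) and stays where it is left; sliding takes about 2 N. From about 0.014 on the cover is always free.
- catch_knob (a point): Grip point of the catch's upright steel knob, a block 24 (analyser x) x 14 (analyser y) x 30 mm tall on the deck: on its middle axis, 22 mm above the deck, 10 mm below its top. It lies 60 mm in front of the handle bar and, closed, 33 mm to the right (-y) of the analyser's middle. A tongue runs from it back under the cover, 14 to 20 mm above the deck.
- rest: Grey plastic rest, fixed, base plate 120 (x) x 70 (y) x 8 mm, origin at the centre of its underside. Its open channel, 80 mm long, leans 0.6 rad from vertical towards its own +x and holds the probe between low side walls (28 mm wide over both).
- probe: Steel dip probe: round rod 12 mm thick, 180 mm long, about 50 g, with a black head 16 mm thick on its top 18 mm. Origin at the centre of its lower tip (tapered to 8 mm), +z along the rod to the head. At the start it leans in the rest 0.6 rad from vertical, head towards the rest's +x, its lower 80 mm in the channel, the upper part free in the air.
- probe_tip (a point): Centre of the probe's lower tip (its origin).
- probe_grip (a point): Point on the probe's axis, 148 mm above its tip (32 mm below its top end), a good place to grip it.
- cup: Plain round steel cup, loose, 0.5 kg, 50 mm outside diameter, 44 mm inside, 90 mm tall, floor 6 mm thick; upright, origin at the centre of its underside.
- cup_floor (a point): Centre of the cup's inner floor, 6 mm above its underside.
- jar: Bystander: amber glass jar, 52 mm diameter, 75 mm tall, loose, origin at the centre of its underside. Leave alone.
- wash_bottle: Bystander: white plastic bottle, 60 mm diameter, 150 mm tall, loose, origin at the centre of its underside. Leave alone.
- tip_box: Bystander: grey box 80 x 60 x 50 mm tall, loose, origin at the centre of its underside. Leave alone.

How it is judged:
By the outcome, as a careful person would: the job done as asked, in the order asked, and still so for the second after the job is handed in, while the arm keeps its last pose, push and grip.
It also fails if it takes over 64 s, if anything falls off the work surface, if the arm or the gripper's body presses on something with over 40 N, if the wrist force passes 120 N, or if a joint passes its speed limit or range.

## Working session

There is one attempt and no reset: what is moved stays moved. The work goes in short steps, Python scripts to look and compute and a tool call to move; the robot and the scene stay as the last step left them, time stands still between calls to the robot, and variables do not carry over. Pictures are saved under pics/ and viewed, at most 11 in all, crops included, and the job is handed in when it is done.

Besides the shell and the picture viewer there is one more tool, called after "Emit:" by a JSON object that holds its "op" and its "data". step_arm: Moves the arm, as the interface text tells. Its arguments: {"type":"object","properties":{"plan":{"type":"string"}},"required":["plan"]}

```bash
mkdir -p pics; ls
python3 - <<'E'
from bench import bot
import cv2,numpy as np
s=bot.observe();print({k:np.round(v,3).tolist() for k,v in s.items()})
for n in("scene","top"):
    p=bot.grab_frame(n);cv2.imwrite(f"pics/{n}0.png",p["pixels"][:,:,::-1])
    print(n,p.keys(),np.round(p["mtx"],1).tolist(),np.round(p["world_to_cam"],3).tolist())
    for t in("analyser","cover","cover_handle","catch_knob","rest","probe","cup","jar","wash_bottle","tip_box"):
        r=bot.silhouettes(p,t)
        print(t,[(round(float(d["confidence"]),2),np.round(d["at"]).tolist(),int(d["pixels"].sum())) for d in r[:3]])
E
```

```text
pics
{'clock': 0.0, 'joints': [1.198, 0.384, 0.044, 1.6, -0.018, 1.161, -0.05], 'qd': [0.002, 0.001, -0.001, -0.001, 0.001, -0.002, 0.001], 'joint_efforts': [-0.0, -43.346, 1.024, -24.951, 0.011, 0.011, 0.0], 'position': [0.176, -0.625, 0.238], 'tool_rot': [-0.001, 0.991, 0.137, -0.0], 'ft_force': [0.353, -0.013, -0.234], 'wrist_torque': [0.068, 0.06, -0.092], 'finger_force': 0.0, 'opening': 0.085}
scene dict_keys(['pixels', 'mtx', 'world_to_cam', 'shot']) [[517.4, 0.0, 278.6], [0.0, 517.4, 203.7], [0.0, 0.0, 1.0]] [[-0.266, 0.964, -0.002, 0.222], [-0.818, -0.224, 0.53, 0.419], [0.51, 0.143, 0.848, -1.575], [0.0, 0.0, 0.0, 1.0]]
analyser [(0.64, [401.0, 226.0], 12170), (0.47, [393.0, 177.0], 99)]
cover [(0.86, [402.0, 218.0], 4905)]
cover_handle [(0.74, [403.0, 214.0], 4985)]
catch_knob []
rest [(0.82, [261.0, 201.0], 1081)]
probe [(0.7, [254.0, 184.0], 132)]
cup [(0.72, [186.0, 169.0], 693)]
jar [(0.97, [262.0, 264.0], 618)]
wash_bottle [(0.93, [218.0, 239.0], 1001)]
tip_box [(0.77, [166.0, 238.0], 980)]
top dict_keys(['pixels', 'mtx', 'world_to_cam', 'shot']) [[390.0, 0.0, 282.2], [0.0, 390.0, 213.6], [0.0, 0.0, 1.0]] [[0.015, -1.0, -0.014, -0.068], [0.998, 0.014, 0.068, -0.602], [-0.068, -0.015, 0.998, -0.785], [0.0, 0.0, 0.0, 1.0]]
analyser [(0.93, [136.0, 243.0], 18916)]
cover [(0.79, [133.0, 230.0], 8145)]
cover_handle [(0.62, [131.0, 230.0], 8160), (0.45, [289.0, 155.0], 633)]
catch_knob [(0.84, [153.0, 284.0], 250), (0.61, [140.0, 240.0], 18937), (0.56, [347.0, 162.0], 964)]
rest [(0.88, [314.0, 244.0], 1608)]
probe [(0.82, [320.0, 225.0], 403)]
cup [(0.81, [420.0, 254.0], 980), (0.4, [321.0, 228.0], 422)]
jar [(0.92, [291.0, 153.0], 649), (0.18, [133.0, 231.0], 8140)]
wash_bottle []
tip_box [(0.61, [132.0, 232.0], 8214), (0.56, [405.0, 165.0], 1427), (0.44, [152.0, 288.0], 263)]
```

View pics/top0.png

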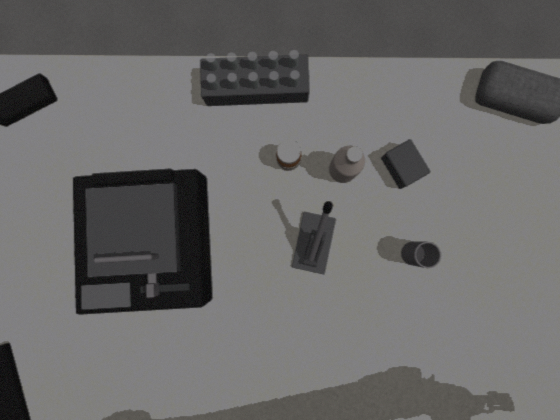

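View pics/scene0.png

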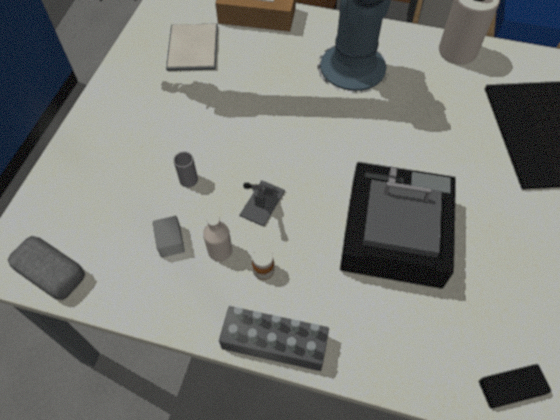

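The top view shows the analyser on the left (knob 152,288; handle bar 97–153,258), the rest with the probe (head 328,207) and the cup (rim about 429,254). I'll backproject these pixels next.

```bash
cat > h.py <<'E'
from bench import bot
import cv2,numpy as np
from scipy.spatial.transform import Rotation as R
np.set_printoptions(precision=4,suppress=True)
def T_tool(s):
    w,x,y,z=s["tool_rot"];T=np.eye(4);T[:3,:3]=R.from_quat([x,y,z,w]).as_matrix();T[:3,3]=s["position"];return T
def grab(n):
    s=bot.observe();p=bot.grab_frame(n)
    p["w2c"]=p["world_to_cam"] if n!="wrist" else np.linalg.inv(T_tool(s)@p["mount"])
    return p
def ray(p,uv):
    K=p["mtx"];c=np.linalg.inv(p["w2c"])
    d=np.array([(uv[0]-K[0,2])/K[0,0],-(uv[1]-K[1,2])/K[1,1],-1.])
    return c[:3,3],c[:3,:3]@d
def bp(p,uv,z):
    o,d=ray(p,uv);return o+d*(z-o[2])/d[2]
def proj(p,X):
    X=np.atleast_2d(X);c=X@p["w2c"][:3,:3].T+p["w2c"][:3,3]
    K=p["mtx"];return np.c_[K[0,2]-K[0,0]*c[:,0]/c[:,2],K[1,2]+K[1,1]*c[:,1]/c[:,2]]
E
python3 - <<'E'
from h import *
p=grab("top")
im=p["pixels"][:,:,::-1]
g=lambda a:np.clip(255*(a/255.)**.6,0,255).astype('uint8')
a=cv2.resize(g(im[160:320,60:220]),None,fx=3.6,fy=3.6,interpolation=cv2.INTER_CUBIC)
b=cv2.resize(g(im[180:290,270:450]),None,fx=4.4,fy=4.4,interpolation=cv2.INTER_CUBIC)
cv2.imwrite("pics/ta.png",a);cv2.imwrite("pics/tb.png",b)
print("knob",bp(p,(152,284),.13),"handle L/R",bp(p,(97,258),.161),bp(p,(152,258),.161))
print("head",bp(p,(328,207),.15),"rest",bp(p,(314,243),.008),"cup",bp(p,(429,254),.09))
for t in("rest","cup","analyser"):
    m=bot.silhouettes(p,t)[0]["pixels"];print(t,cv2.boxPoints(cv2.minAreaRect(np.argwhere(m)[:,::-1].astype(np.float32))).tolist())
E
```

```text
knob [0.4671 0.1674 0.13  ] handle L/R [0.5129 0.2523 0.161 ] [0.5143 0.1584 0.161 ]
head [ 0.6063 -0.1404  0.15  ] rest [ 0.543  -0.1263  0.008 ] cup [ 0.5263 -0.3349  0.09  ]
rest [[291.06195068359375, 266.6089172363281], [302.932861328125, 210.81553649902344], [335.8878173828125, 217.82723999023438], [324.01690673828125, 273.62060546875]]
cup [[401.0, 241.0], [441.0, 241.0], [441.0, 267.0], [401.0, 267.0]]
analyser [[67.46410369873047, 173.861572265625], [206.27320861816406, 166.06329345703125], [214.1671142578125, 306.57489013671875], [75.35801696777344, 314.3731689453125]]
```

View pics/tb.png

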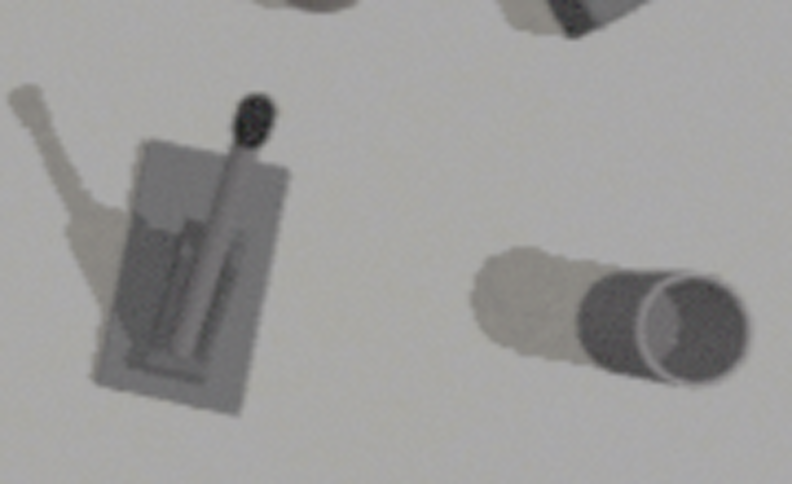

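View pics/ta.png

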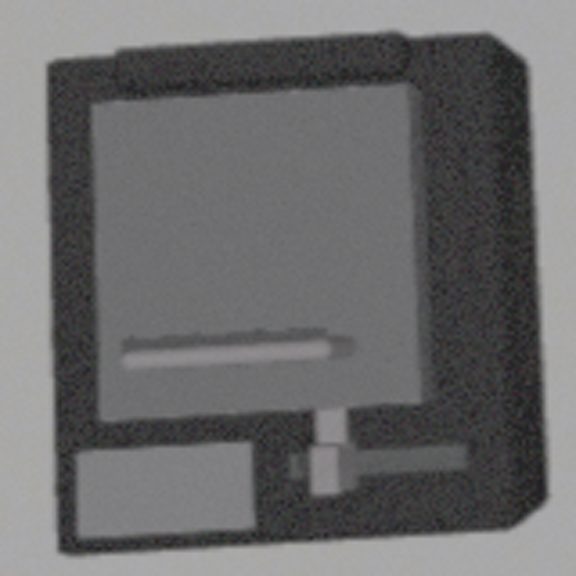

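The crops show the rest corners at (145,138), (290,168), (240,415) and (95,383), the cup rim centre at (693,329), the knob top at (325,469) and the bar from (122,357) to (332,349). The scene view agrees. I'll fit the poses from these.

```bash
cat >> h.py <<'E'
def tool(yaw_y,tilt=0.,about=None):
    """tool pointing down, its y axis at world angle yaw_y; then turned by tilt about world axis"""
    y=np.array([np.cos(yaw_y),np.sin(yaw_y),0]);z=np.array([0,0,-1.]);x=np.cross(y,z)
    M=np.c_[x,y,z]
    return R.from_rotvec(tilt*np.asarray(about)).as_matrix()@M if about is not None else M
def plan(pos,M):
    """units from the measured pose"""
    T=T_tool(bot.observe());rv=R.from_matrix(M@T[:3,:3].T).as_rotvec(degrees=True)
    print("shift",(np.asarray(pos)-T[:3,3])/.03,"turn",rv/5)
E
python3 - <<'E'
from h import *
from scipy.optimize import least_squares
p=grab("top")
def fit(mod,uv):
    mod=np.array(mod,float);uv=np.array(uv,float)
    def f(q):
        c,s=np.cos(q[2]),np.sin(q[2]);X=np.c_[mod[:,0]*c-mod[:,1]*s+q[0],mod[:,0]*s+mod[:,1]*c+q[1],mod[:,2]]
        return (proj(p,X)-uv).ravel()
    r=least_squares(f,[.5,0,0],loss="soft_l1");print(r.x,"res",r.fun.reshape(-1,2).tolist());return r.x
A=lambda x,y:(x/3.6+60,y/3.6+160)
B=lambda x,y:(x/4.4+270,y/4.4+180)
fit([(-.03,.045,.161),(-.03,-.045,.161),(-.09,-.033,.13),(.1,.08,.126),(-.06,.08,.126),(.13,.12,.1),(-.13,.12,.1)],
 [A(122,357),A(332,349),A(325,469),A(92,103),A(98,420),A(48,65),A(60,555)])
q=fit([(.06,.035,.008),(.06,-.035,.008),(-.06,-.035,.008),(-.06,.035,.008)],[B(145,138),B(290,168),B(240,415),B(95,383)])
print("cup",bp(p,B(693,329),.09))
# probe: leaning .6, tip at rest-frame (u,v,z)
ex=np.array([np.cos(q[2]),np.sin(q[2]),0]);ey=np.array([-ex[1],ex[0],0]);ax=np.sin(.6)*ex+np.array([0,0,np.cos(.6)])
C=np.array([B(247,148),B(258,107),B(187,352)])
sc=grab("scene");m=bot.silhouettes(sc,"probe")[0]["pixels"];print(np.argwhere(m)[:,::-1].min(0),np.argwhere(m)[:,::-1].max(0))
f=lambda t:(proj(p,np.array([q[0],q[1],0])+t[0]*ex+t[1]*ey+np.array([0,0,t[2]])+np.outer([.162,.174,.0],ax))-C)[:2].ravel()
r=least_squares(f,[-.04,0,.012]);tip=np.array([q[0],q[1],0])+r.x[0]*ex+r.x[1]*ey+[0,0,r.x[2]]
print("tip rel",r.x,r.fun,"tip",tip,"grip",tip+.148*ax,"head in scene",proj(sc,tip+.171*ax))
for n,uv in(("bottle",(347,170)),("jar",(291,158)),("box",(405,165))):print(n,bp(p,uv,.05))
E
```

```text
[0.543  0.2084 0.0734] res [[3.742387986500404, 0.6405690515765059], [-1.9163006545072676, -0.20799173253533354], [0.6177212820545037, 0.20326933072874454], [0.4445339450561363, -0.6327440510751785], [0.884408547670489, 0.17714525206338294], [-1.6632633741051137, -2.731793605966004], [-2.034891728855129, 0.9217858585069507]]
[ 0.5438 -0.1258 -0.1921] res [[0.15919983841132535, -0.3242563716380005], [0.026553875670629168, -0.3078582458517758], [-0.016795111923784134, 0.1964720812090377], [-0.16887952589138422, 0.43417331577086316]]
cup [ 0.5248 -0.3321  0.09  ]Traceback (most recent call last):
  File "<stdin>", line 19, in <module>
IndexError: list index out of range
```

Run:
```python
from h import *
from scipy.optimize import least_squares
p=grab("top")
B=lambda x,y:(x/4.4+270,y/4.4+180)
q=np.array([.5438,-.1258,-.1921])
ex=np.array([np.cos(q[2]),np.sin(q[2]),0]);ey=np.array([-ex[1],ex[0],0]);ax=np.sin(.6)*ex+np.array([0,0,np.cos(.6)])
C=np.array([B(247,148),B(258,107),B(187,352)])
P=lambda t:np.array([q[0],q[1],0])+t[0]*ex+t[1]*ey+[0,0,t[2]]
f=lambda t:(proj(p,P(t)+np.outer([.162,.174,.0],ax))-C)[:2].ravel()
for z in(.012,.02,.03):
    r=least_squares(lambda t:f([t[0],t[1],z]),[-.04,0]);tip=P([*r.x,z]);print(z,r.x,r.fun,tip,tip+.148*ax)
for n,uv in(("bottle",(347,170)),("jar",(291,158)),("box",(405,165))):print(n,bp(p,uv,.05))
g=tip+.148*ax
plan([.59,-.135,.30],tool(q[2]-np.pi/2))
```

```text
0.012 [-0.0344 -0.002 ] [ 0.5738 -2.5321 -0.5654  2.4988] [ 0.5097 -0.1211  0.012 ] [ 0.5917 -0.1371  0.1341]
0.02 [-0.0352 -0.0013] [ 0.5656 -2.5063 -0.5572  2.473 ] [ 0.509  -0.1203  0.02  ] [ 0.591  -0.1363  0.1421]
0.03 [-0.0362 -0.0004] [ 0.555  -2.4732 -0.5467  2.4399] [ 0.5082 -0.1193  0.03  ] [ 0.5902 -0.1353  0.1521]
bottle [ 0.6897 -0.188   0.05  ]
jar [ 0.7126 -0.0758  0.05  ]
box [ 0.7012 -0.3035  0.05  ]
shift [13.7865 16.3541  2.0239] turn [ 0.0003  0.0003 -5.3506]
```

Emit:
{"op": "step_arm", "data": {"plan": "0 1 1.2 0.3 0 0 -0.4;0 2 2.4 0.6 0 0 -0.8;0 3 3.5 0.8 0 0 -1.2;0 4 4.7 1 0 0 -1.6;0 5 5.9 1.2 0 0 -2;0 6 7.1 1.4 0 0 -2.4;0 7 8.3 1.6 0 0 -2.8;0 8 9.5 1.8 0 0 -3.2;0 9 10.6 2 0 0 -3.6;0 10 11.8 2 0 0 -4;0 11 13 2 0 0 -4.4;0 12 14.2 2 0 0 -4.8"}}

```text
clock: 2.5
position: [0.4978, -0.2455, 0.299]
tool_rot: [0.0, 0.997, -0.073, 0.001]
ft_force: [0.4, -1.4, 0.0]
opening: 0.0856
finger_force: 0.0
```

Emit:
{"op": "step_arm", "data": {"plan": "80 0.5 0.7 0 0 0 -0.2;80 1.2 1.4 0 0 0 -0.5;80 1.8 2.1 0 0 0 -0.5;80 1.8 2.1 0 0 0 -0.5;80 1.8 2.1 0 0 0 -0.5;80 1.8 2.1 0 0 0 -0.5"}}

```text
clock: 3.0
position: [0.5502, -0.1848, 0.298]
tool_rot: [0.0, 0.996, -0.094, -0.0]
ft_force: [-0.5, -0.8, 0.9]
opening: 0.0584
finger_force: 0.0
```

Run:
```python
from h import *
s=bot.observe();print(s["position"],s["tool_rot"],s["opening"],s["joints"])
p=grab("wrist");print(p["mtx"],p["mount"])
im=cv2.convertScaleAbs(p["pixels"][:,:,::-1],alpha=1.5)
q=np.array([.5438,-.1258,-.1921])
cv2.imwrite("pics/w1.png",im)
for t in("probe","rest","cup"):
    print(t,[(d["confidence"],d["at"],d["pixels"].sum()) for d in bot.silhouettes(p,t)[:2]])
ax=np.array([np.sin(.6)*np.cos(q[2]),np.sin(.6)*np.sin(q[2]),np.cos(.6)])
for z,tip in((.012,[.5097,-.1211,.012]),(.03,[.5082,-.1193,.03])):print(z,proj(p,np.array(tip)+np.outer([0,.148,.162,.18],ax)))
```

```text
[ 0.5502 -0.1848  0.298 ] [ 0.0004  0.9956 -0.0939 -0.0003] 0.058404102269070834 [ 0.4929  0.2222 -0.2786  1.6893  0.0652  1.2395 -1.5593]
[[313.4759   0.     283.1454]
 [  0.     313.4759 204.5304]
 [  0.       0.       1.    ]] [[-0.0003  0.9541  0.2993  0.0767]
 [ 1.      0.0002  0.0002  0.0005]
 [ 0.0001  0.2993 -0.9541 -0.1345]
 [ 0.      0.      0.      1.    ]]
probe [(0.63, [226.7, 158.0], np.int64(1004))]
rest [(0.92, [248.2, 175.7], np.int64(3685))]
cup [(0.96, [405.8, 164.7], np.int64(2417)), (0.37, [9.6, 265.1], np.int64(1602))]
0.012 [[243.4041 202.0155]
 [224.9545 155.4834]
 [222.2587 148.6843]
 [218.3957 138.9415]]
0.03 [[240.7499 207.1984]
 [219.8738 160.5241]
 [216.7567 153.5549]
 [212.2596 143.5004]]
```

View pics/w1.png

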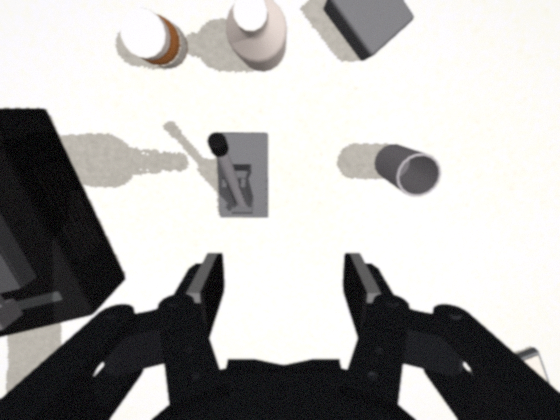

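The wrist view shows the probe head at (218,143), the rod's lower end near (243,209), the rest corners at (218–267,133–217) and the cup rim at about (418,173). I'll triangulate with both views.

Run:
```python
from h import *
from scipy.optimize import least_squares
p=grab("top");w=grab("wrist")
B=lambda x,y:(x/4.4+270,y/4.4+180)
for uv in((218,133),(267,133),(267,217),(218,217)):print(bp(w,uv,.008)[:2],end="")
print("\nrest top view",[bp(p,B(*a),.008)[:2] for a in((145,138),(290,168),(240,415),(95,383))])
def tri(a,b):
    o1,d1=ray(p,a);o2,d2=ray(w,b);k=np.linalg.lstsq(np.c_[d1,-d2],o2-o1,rcond=None)[0]
    x,y=o1+k[0]*d1,o2+k[1]*d2;return (x+y)/2,np.linalg.norm(x-y)
m=bot.silhouettes(w,"probe")
print("head centre",tri(B(255,120),(218,144)),"rod/head",tri(B(247,148),(223,154)),"end",tri(B(187,352),(243,209)))
print("cup rim",tri(B(693,329),(418,173)),bp(w,(418,173),.09),bp(p,B(693,329),.09))
if m:
  a=np.argwhere(m[0]["pixels"])[:,::-1];print(a.min(0),a.max(0),cv2.fitLine(a.astype(np.float32),2,0,.01,.01).ravel())
```

```text
[ 0.6081 -0.1096][ 0.5958 -0.1733][ 0.4802 -0.1492][ 0.4935 -0.08  ]
rest top view [array([ 0.6087, -0.1026]), array([ 0.5954, -0.1716]), array([ 0.4787, -0.1488]), array([ 0.4925, -0.0804])]
head centre (array([ 0.6051, -0.1394,  0.1582]), np.float64(9.411363125616324e-06)) rod/head (array([ 0.5947, -0.1381,  0.1434]), np.float64(0.0010157828189942685)) end (array([ 0.5082, -0.1227,  0.0369]), np.float64(0.002794704737784695))
cup rim (array([ 0.5247, -0.3363,  0.0817]), np.float64(0.002444359993450614)) [ 0.5271 -0.3344  0.09  ] [ 0.5248 -0.3321  0.09  ]
[207 132] [244 206] [  0.3779   0.9259 225.334  164.6446]
```

Run:
```python
from h import *
plan([.592,-.137,.128],tool(-.1921-np.pi/2))
```

```text
shift [ 1.3954  1.6005 -5.6726] turn [ 0.0028  0.0002 -0.0302]
```

Emit:
{"op": "step_arm", "data": {"plan": "80 0.7 0.8 0 0 0 0;80 1.4 1.6 -0.3 0 0 0;80 1.4 1.6 -1.3 0 0 0;80 1.4 1.6 -2.3 0 0 0;80 1.4 1.6 -3.2 0 0 0;80 1.4 1.6 -4 0 0 0;80 1.4 1.6 -4.3 0 0 0;80 1.4 1.6 -4.3 0 0 0"}}

```text
clock: 4.02
position: [0.5901, -0.136, 0.166]
tool_rot: [-0.0, 0.996, -0.094, -0.003]
ft_force: [-0.8, 0.5, -1.1]
opening: 0.0584
finger_force: 0.0
```

Run:
```python
from h import *
s=bot.observe();print(s["position"])
p=grab("wrist");cv2.imwrite("pics/w2.png",cv2.convertScaleAbs(p["pixels"][:,:,::-1],alpha=1.5))
ax=np.array([np.sin(.6)*np.cos(-.192),np.sin(.6)*np.sin(-.192),np.cos(.6)])
print(proj(p,np.array([.510,-.121,.017])+np.outer([0,.148,.162,.18],ax)))
plan([.592,-.137,.128],tool(-.1921-np.pi/2))
```

```text
[ 0.5901 -0.136   0.166 ]
[[282.9346 268.6138]
 [283.2512 245.0275]
 [283.3097 240.668 ]
 [283.4008 233.8817]]
shift [ 0.0045 -0.0252 -1.3442] turn [-0.0058 -0.0252 -0.0451]
```

View pics/w2.png

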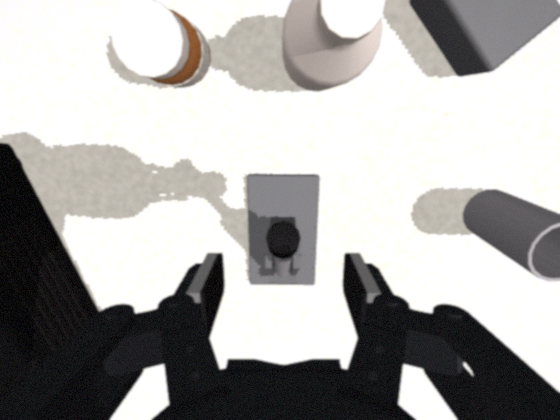

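The head is at (284,238), where predicted and centred between the fingers. I'll descend and close.

Emit:
{"op": "step_arm", "data": {"plan": "80 0 0 -0.6 0 0 0;80 0 0 -1.2 0 0 0;80 0 0 -1.3 0 0 0;80 0 0 -1.3 0 0 0;255 0 0 -1.3 0 0 0;255 0 0 -1.3 0 0 0;255 0 0 -1.3 0 0 0;255 0 0 -1.3 0 0 0;255 0 0 -1.3 0 0 0;255 0 0 -1.3 0 0 0;255 0 0 -1.3 0 0 0;255 0 0 -1.3 0 0 0"}}

```text
clock: 5.07
position: [0.5941, -0.1363, 0.1314]
tool_rot: [0.0, 0.996, -0.094, 0.002]
ft_force: [0.8, -1.0, 5.0]
opening: 0.0126
finger_force: 58.2
```

Emit:
{"op": "step_arm", "data": {"plan": "255 0 0 0.5 0 0 0;255 0 0 1.3 0 0 0;255 0 0 2.3 0 0 0;255 0 0 3.3 0 0 0;255 0 0 4.3 0 0 0;255 -0.3 -1 4.4 -0.2 -1 0;255 -0.6 -2 4.4 -0.4 -2 0;255 -0.9 -3 4.4 -0.6 -3 0;255 -1.2 -4 4.4 -0.8 -4.1 0;255 -1.5 -5 4.4 -1 -5.2 0;255 -1.8 -6 4.4 -1.2 -6.2 0;255 -2.1 -6.6 4.4 -1.31 -6.75 0"}}

```text
clock: 6.07
position: [0.5262, -0.3359, 0.2601]
tool_rot: [0.029, 0.951, -0.091, 0.294]
ft_force: [0.5, 1.0, -1.1]
opening: 0.0124
finger_force: 58.7
```

Emit:
{"op": "step_arm", "data": {"plan": "255 0 0 0 0 0 0;255 0 0 0 0 0 0;255 0 0 0 0 0 0;255 0 0 0 0 0 0"}}

```text
clock: 6.4
position: [0.5306, -0.3321, 0.2618]
tool_rot: [0.028, 0.951, -0.088, 0.294]
ft_force: [1.1, -0.2, -0.6]
opening: 0.0128
finger_force: 58.8
```

Run:
```python
from h import *
s=bot.observe();print(s["position"],s["tool_rot"],s["opening"])
p=grab("top");w=grab("wrist");sc=grab("scene")
g=T_tool(s)@[0,0,-.011,1];g=g[:3];tip=g-[0,0,.151];print("grasp",g)
pts=np.array([tip,g,g+[0,0,.029]])
for n,q in(("top",p),("scene",sc),("wrist",w)):print(n,proj(q,pts).round(1).tolist(),"cup rim",proj(q,[.526,-.3335,.09]).round(1).tolist())
def crop(q,c,r=70,f=2.85):
    x,y=[int(np.clip(v,r,l-r)) for v,l in zip(c,(560,420))];return cv2.convertScaleAbs(cv2.resize(q["pixels"][y-r:y+r,x-r:x+r,::-1],(400,400),interpolation=cv2.INTER_CUBIC),alpha=1.6)
cv2.imwrite("pics/c3.png",np.hstack([crop(sc,proj(sc,tip)[0]),crop(w,proj(w,tip)[0],100)]))
for t in("probe","cup"):
  for n,q in(("top",p),("scene",sc),("wrist",w)):
    r=bot.silhouettes(q,t)
    if r:
      a=np.argwhere(r[0]["pixels"])[:,::-1];print(t,n,r[0]["confidence"],a.min(0),a.max(0))
```

```text
[ 0.5306 -0.3321  0.2618] [ 0.0279  0.9514 -0.0881  0.2938] 0.012802140761652104
grasp [ 0.5245 -0.331   0.2709]
top [[432.9, 255.6], [473.0, 259.8], [483.4, 260.8]] cup rim [[428.3, 254.1]]
scene [[180.7, 151.0], [169.4, 108.2], [166.9, 98.8]] cup rim [[181.5, 158.7]]
wrist [[282.5, 293.0], [282.4, 285.8], [282.4, 282.3]] cup rim [[284.7, 291.6]]
probe top 0.77 [431 255] [488 267]
probe scene 0.6 [166  97] [184 150]
probe wrist 0.61 [262 263] [305 307]
cup top 0.93 [401 241] [439 267]
cup scene 0.86 [173 151] [197 186]
cup wrist 0.86 [270 304] [297 318]
```

View pics/c3.png

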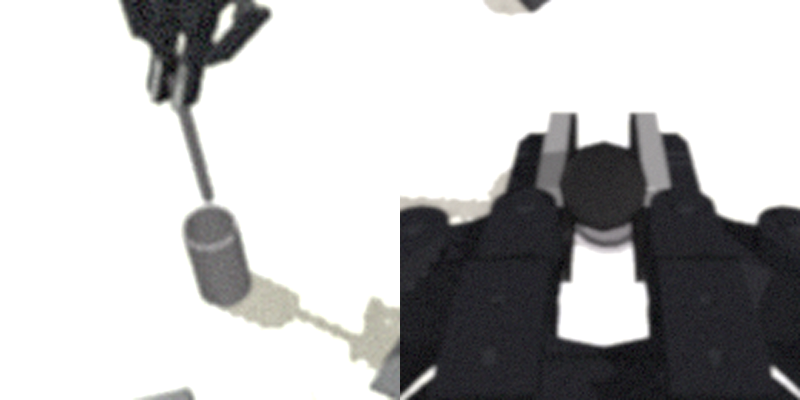

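The rod hangs upright over the cup. The scene view puts the tip at (183,150) and the rim centre at (184,160), a gap well inside the clearance. I'll lower it.

Emit:
{"op": "step_arm", "data": {"plan": "255 0.1 0 -0.5 0 0 0;255 0.1 0 -1.2 0 0 0;255 0.1 0 -2 0 0 0;255 0.1 0 -2.7 0 0 0;255 0.1 0 -3.2 0 0 0;255 0.1 0 -3.4 0 0 0;255 0.1 0 -3.5 0 0 0;255 0.1 0 -3.5 0 0 0"}}

```text
clock: 7.52
position: [0.5326, -0.3342, 0.1569]
tool_rot: [0.029, 0.951, -0.09, 0.294]
ft_force: [0.0, -0.2, -0.5]
opening: 0.0125
finger_force: 58.9
```

Emit:
{"op": "step_arm", "data": {"plan": "255 0 0 -0.1 0 0 0;255 0 0 -0.2 0 0 0;255 0 0 -0.25 0 0 0;255 0 0 -0.25 0 0 0"}}

```text
clock: 7.85
position: [0.5327, -0.3341, 0.1499]
tool_rot: [0.029, 0.951, -0.089, 0.294]
ft_force: [0.6, 0.3, -1.6]
opening: 0.0127
finger_force: 58.9
```

Emit:
{"op": "step_arm", "data": {"plan": "255 0 0 -0.04 0 0 0;255 0 0 -0.08 0 0 0;255 0 0 -0.1 0 0 0;255 0 0 -0.1 0 0 0"}}

```text
clock: 8.18
position: [0.5326, -0.334, 0.1465]
tool_rot: [0.029, 0.951, -0.09, 0.294]
ft_force: [0.7, -0.7, -1.1]
opening: 0.0126
finger_force: 58.9
```

Emit:
{"op": "step_arm", "data": {"plan": "255 0 0 -0.05 0 0 0;255 0 0 -0.1 0 0 0;255 0 0 -0.1 0 0 0"}}

```text
clock: 8.43
position: [0.5337, -0.3349, 0.1448]
tool_rot: [0.03, 0.951, -0.089, 0.295]
ft_force: [-1.1, -0.1, 3.0]
opening: 0.0129
finger_force: 58.6
```

Emit:
{"op": "step_arm", "data": {"plan": "255 0 0 -0.05 0 0 0;255 0 0 -0.08 0 0 0;255 0 0 -0.08 0 0 0"}}

```text
clock: 8.68
position: [0.5355, -0.336, 0.1447]
tool_rot: [0.031, 0.95, -0.089, 0.297]
ft_force: [-0.5, -0.5, 7.2]
opening: 0.0125
finger_force: 58.3
```

Emit:
{"op": "step_arm", "data": {"plan": "255 0 0 0.1 0 0 0;255 0 0 0.1 0 0 0;180 0 0 0.1 0 0 0;120 0 0 0.1 0 0 0;60 0 0 0.1 0 0 0;0 0 0 0.1 0 0 0;0 0 0 0.1 0 0 0;0 0 0 0.1 0 0 0;0 0 0 0.1 0 0 0;0 -0.2 0 0.4 0 0 0;0 -0.6 0.1 1 0 0 0;0 -1.1 0.2 1.7 0 0 0"}}

```text
clock: 9.68
position: [0.4989, -0.3271, 0.1919]
tool_rot: [0.028, 0.951, -0.089, 0.293]
ft_force: [1.3, -0.3, 0.5]
opening: 0.0853
finger_force: 0.0
```

Emit:
{"op": "step_arm", "data": {"plan": "0 -0.5 0.1 0.9 0 0 0;0 -1 0.2 1.8 0 0 0;0 -1.4 0.3 2.6 0 0 0;0 -1.4 0.3 2.6 0 0 0"}}

```text
clock: 10.02
position: [0.4577, -0.3217, 0.2773]
tool_rot: [0.033, 0.95, -0.09, 0.298]
ft_force: [1.0, -1.1, 1.0]
opening: 0.0856
finger_force: 0.0
```

Run:
```python
from h import *
s=bot.observe();print(s["position"],s["tool_rot"],s["opening"])
p=grab("top");w=grab("wrist");sc=grab("scene")
cr=lambda q,x,y,a=140,b=140:cv2.convertScaleAbs(cv2.resize(q["pixels"][y:y+b,x:x+a,::-1],(380,380),interpolation=cv2.INTER_CUBIC),alpha=1.6)
cv2.imwrite("pics/c4.png",np.hstack([cr(sc,110,90),cr(p,370,190)]))
# approach pose numbers for the handle
```

```text
[ 0.4577 -0.3217  0.2773] [ 0.0331  0.9498 -0.0899  0.2979] 0.0856046560310883
```

View pics/c4.png

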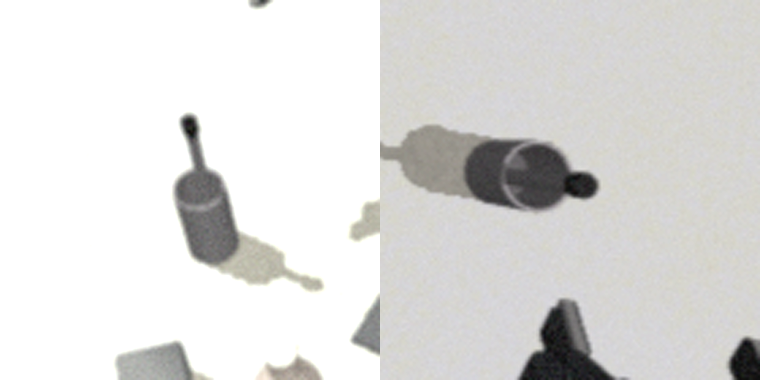

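The probe stands in the cup, with its head at scene crop (190,125), resting against the rim and released. Next is the analyser.

Run:
```python
from h import *
from scipy.optimize import least_squares
p=grab("top")
A=lambda x,y:(x/3.6+60,y/3.6+160)
mod=np.array([(-.03,.05,.161),(-.03,-.05,.161),(-.09,-.033,.132),(.1,.08,.126),(-.06,.08,.126),(-.13,.12,.1)]);uv=np.array([A(122,357),A(332,349),A(325,469),A(92,103),A(98,420),A(60,555)])
W=lambda q,m:np.c_[m[:,0]*np.cos(q[2])-m[:,1]*np.sin(q[2])+q[0],m[:,0]*np.sin(q[2])+m[:,1]*np.cos(q[2])+q[1],m[:,2]]
r=least_squares(lambda q:(proj(p,W(q,mod))-uv).ravel(),[.5,.2,0]);print(r.x,r.fun.reshape(-1,2).tolist())
h=W(r.x,np.array([[-.03,0,.161],[-.09,-.033,.122]]));print(h)
plan([h[0,0],h[0,1]-.03,.32],tool(-1.777))
```

```text
[0.5436 0.2091 0.079 ] [[0.5334913032900204, 0.6314313329693277], [0.7119030344921669, -0.8939214220912959], [0.12402527126934615, -0.10718383444338997], [-0.22554979879676296, -0.6796733955618492], [0.7089445633782248, 0.0958234015868129], [-1.9874381177666152, 0.9543967259753572]]
[[0.5137 0.2067 0.161 ]
 [0.4565 0.1691 0.122 ]]
shift [ 1.8828 16.5059  1.6875] turn [ 1.3608  6.7255 -0.2086]
```

Emit:
{"op": "step_arm", "data": {"plan": "0 0.1 1.2 0.5 0.2 0.8 0;0 0.3 2.5 1 0.4 1.6 0;0 0.5 3.8 1.5 0.6 2.4 0;0 0.6 5.1 1.7 0.7 3.2 0;0 0.8 6.4 1.7 0.9 4 0;0 1 7.7 1.7 1 4.8 0;0 1.1 9 1.7 1.1 5.6 0;0 1.3 10.3 1.7 1.2 6.2 0;0 1.4 11.6 1.7 1.36 6.72 -0.2;0 1.6 12.9 1.7 1.36 6.72 -0.2;0 1.7 14.2 1.7 1.36 6.72 -0.2;0 1.8 15.3 1.7 1.36 6.72 -0.2"}}

```text
clock: 11.22
position: [0.5108, 0.1437, 0.3195]
tool_rot: [-0.001, 0.995, -0.101, -0.001]
ft_force: [-0.2, 0.1, 0.5]
opening: 0.0854
finger_force: 0.0
```

Emit:
{"op": "step_arm", "data": {"plan": "80 0 0.4 0 0 0 1.2;80 0 0.8 0 0 0 2.5;80 0 1.1 0 0 0 3.8;80 0 1.2 0 0 0 5.1;80 0 1.2 0 0 0 6.4;80 0 1.2 0 0 0 7.7;80 0 1.2 0 0 0 9;80 0 1.2 0 0 0 10.3;80 0 1.2 0 0 0 11.6;80 0 1.2 0 0 0 12.9;80 0 1.2 0 0 0 14.2;80 0 1.2 0 0 0 15.5"}}

```text
clock: 12.22
position: [0.5109, 0.1762, 0.3195]
tool_rot: [-0.002, 0.838, 0.545, -0.0]
ft_force: [-0.2, -0.1, 0.8]
opening: 0.0585
finger_force: 0.0
```

Emit:
{"op": "step_arm", "data": {"plan": "80 0 0 0 0 0 1.2;80 0 0 0 0 0 2.5;80 0 0 0 0 0 3.8;80 0 0 0 0 0 5.1;80 0 0 0 0 0 5.7;80 0 0 0 0 0 5.7;80 0 0 0 0 0 5.7"}}

```text
clock: 12.8
position: [0.5111, 0.1761, 0.3199]
tool_rot: [-0.002, 0.681, 0.732, 0.0]
ft_force: [-0.4, 0.7, -0.7]
opening: 0.0587
finger_force: 0.0
```

Run:
```python
from h import *
s=bot.observe();print(s["position"],s["tool_rot"],s["opening"],s["joints"])
w=grab("wrist");cv2.imwrite("pics/w5.png",cv2.convertScaleAbs(w["pixels"][:,:,::-1],alpha=1.8))
q=np.array([.5436,.2091,.079]);c,n=np.cos(q[2]),np.sin(q[2])
M=np.array([(-.03,.05,.161),(-.03,-.05,.161),(-.09,-.033,.132),(-.06,.08,.126),(-.06,-.08,.126)])
print(proj(w,np.c_[M[:,0]*c-M[:,1]*n+q[0],M[:,0]*n+M[:,1]*c+q[1],M[:,2]]))
plan([.5137,.2067,.22],tool(.079))
```

```text
[0.5111 0.1761 0.3199] [-0.0019  0.6808  0.7325  0.0003] 0.05873417866995627 [ 0.6401  0.329  -1.2408  1.7205  0.3167  1.3236 -0.5904]
[[288.5528 101.6628]
 [288.6643 208.5226]
 [231.5105 185.0747]
 [257.0234  69.8921]
 [261.4394 224.4994]]
shift [ 0.0812  1.0219 -3.3415] turn [-0.0314 -0.0197  0.0706]
```

View pics/w5.png

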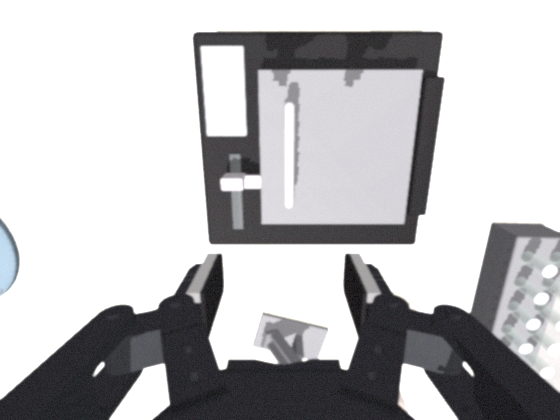

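The wrist view shows the bar from (289,103) to (289,208) and the knob at (232,183), both as predicted. I'll descend onto the bar.

Emit:
{"op": "step_arm", "data": {"plan": "80 0.1 0.6 -0.2 0 0 0;80 0.1 1 -1 0 0 0;80 0.1 1 -2 0 0 0;80 0.1 1 -3 0 0 0;80 0.1 1 -4 0 0 0;80 0.1 1 -5 0 0 0;80 0.1 1 -5.65 0 0 0;80 0.1 1 -5.65 0 0 0;80 0.1 1 -5.65 0 0 0"}}

```text
clock: 13.6
position: [0.5137, 0.2058, 0.1507]
tool_rot: [-0.001, 0.681, 0.733, -0.0]
ft_force: [1.1, 0.7, 0.5]
opening: 0.0586
finger_force: 0.0
```

Run:
```python
from h import *
s=bot.observe();print(s["position"],s["joints"],s["ft_force"])
plan([.5137,.2067,.150],tool(.079))
```

```text
[0.5137 0.2058 0.1507] [ 0.4119  0.5381 -1.0717  1.8707  0.5385  1.0614 -0.8036] [1.0754 0.7434 0.4508]
shift [-0.0012  0.0295 -0.0237] turn [-0.0163 -0.0282  0.0619]
```

Now I'll close on the bar.

Emit:
{"op": "step_arm", "data": {"plan": "255 0 0 0 0 0 0;255 0 0 0 0 0 0;255 0 0 0 0 0 0;255 0 0 0 0 0 0;255 0 0 0 0 0 0;255 0 0 0 0 0 0;255 0 0 0 0 0 0;255 0 0 0 0 0 0"}}

```text
clock: 14.27
position: [0.5138, 0.2063, 0.1532]
tool_rot: [-0.0, 0.68, 0.733, 0.0]
ft_force: [-4.3, -1.6, 6.3]
opening: 0.0078
finger_force: 58.6
```

Emit:
{"op": "step_arm", "data": {"plan": "255 0 0 0.04 0 0 0;255 0 0 0.08 0 0 0;255 0 0 0.12 0 0 0;255 0 0 0.16 0 0 0;255 0 0 0.2 0 0 0;255 0 0 0.2 0 0 0;255 0 0 0.2 0 0 0"}}

```text
clock: 14.85
position: [0.5159, 0.2065, 0.1581]
tool_rot: [-0.0, 0.681, 0.733, 0.002]
ft_force: [5.2, 3.3, -4.8]
opening: 0.0076
finger_force: 58.4
```

Emit:
{"op": "step_arm", "data": {"plan": "255 0 0 0.05 0 0 0;255 0 0 0.1 0 0 0;255 0 0 0.15 0 0 0;255 0 0 0.15 0 0 0;255 0 0 0.15 0 0 0"}}

```text
clock: 15.27
position: [0.5183, 0.2066, 0.1628]
tool_rot: [0.001, 0.681, 0.732, 0.005]
ft_force: [8.7, 4.9, -10.5]
opening: 0.0075
finger_force: 58.3
```

Emit:
{"op": "step_arm", "data": {"plan": "255 0.1 0 0.05 0 0 0;255 0.15 0 0.1 0 0 0;255 0.2 0 0.15 0 0 0;255 0.2 0 0.15 0 0 0;255 0.2 0 0.15 0 0 0"}}

```text
clock: 15.68
position: [0.5204, 0.2067, 0.1668]
tool_rot: [-0.001, 0.68, 0.733, 0.001]
ft_force: [1.1, 3.8, -4.6]
opening: 0.0078
finger_force: 58.4
```

Run:
```python
from h import *
s=bot.observe();print({k:np.round(s[k],4) for k in("position","ft_force","wrist_torque","opening","joints")})
p=grab("top");sc=grab("scene")
q=np.array([.5436,.2091,.079]);c,n=np.cos(q[2]),np.sin(q[2])
for a in(0,.04,.1):
  def L(dx,y,h):
    X=.1-(dx*np.cos(a)-h*np.sin(a));z=.102+dx*np.sin(a)+h*np.cos(a);return [X*c-y*n+q[0],X*n+y*c+q[1],z]
  X=np.array([L(.16,.08,.024),L(.16,-.08,.024),L(.13,.05,.059)]);print(a,proj(p,X).round(1).tolist(),proj(sc,X).round(1).tolist())
cr=lambda q,x,y,a,b,f:cv2.convertScaleAbs(cv2.resize(q["pixels"][y:y+b,x:x+a,::-1],None,fx=f,fy=f,interpolation=cv2.INTER_CUBIC),alpha=2)
cv2.imwrite("pics/c6.png",np.hstack([cr(sc,340,140,130,150,3),cr(p,60,180,130,150,3)]))
```

```text
{'position': array([0.5204, 0.2067, 0.1668]), 'ft_force': array([ 1.1494,  3.7658, -4.6231]), 'wrist_torque': array([ 0.8052, -0.2944,  0.0082]), 'opening': np.float64(0.0078), 'joints': array([ 0.4207,  0.5283, -1.0837,  1.8455,  0.5241,  1.0888, -0.7866])}
0 [[87.9, 276.8], [177.1, 271.1], [94.4, 259.8]] [[439.5, 189.9], [369.6, 179.2], [429.5, 190.2]]
0.04 [[86.1, 276.5], [176.1, 270.8], [92.9, 258.5]] [[440.2, 188.8], [370.0, 178.0], [430.0, 189.8]]
0.1 [[83.2, 275.8], [174.5, 270.0], [90.5, 256.2]] [[441.3, 187.2], [370.5, 176.4], [430.8, 189.4]]
```

View pics/c6.png

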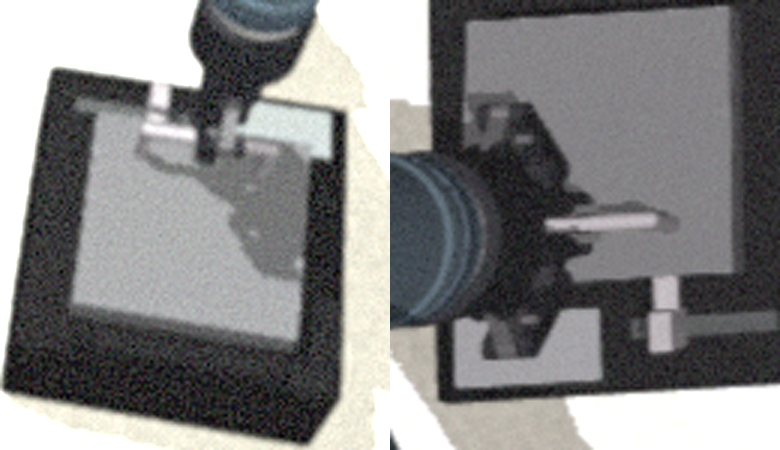

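The tug raised the bar 13.6 mm along its arc at about 5 N. The top view confirms it: the bar's right end moved from (152,257) to (149,252). The cover is therefore not caught and the catch can stay as it is. Next I'll open the cover along its arc.

Run:
```python
from h import *
b=.0078;r=np.hypot(.13,.059);a0=np.arctan2(.059,.13);ex=np.array([np.cos(.079),np.sin(.079),0])
def tcp(d,t):
    A=a0+np.radians(d);t=np.radians(t);return (-r*np.cos(A)-b*np.sin(t))*ex+np.array([0,0,r*np.sin(A)-b*np.cos(t)])
for d in range(6,63,4):print(d,((tcp(d,(d-6)*20/54)-tcp(6.15,0))/.03).round(2),((d-6)*20/54/5*np.array([-.079,.997])).round(2))
```

```text
6 [-0.01 -0.   -0.01] [-0.  0.]
10 [0.16 0.01 0.27] [-0.02  0.3 ]
14 [0.35 0.03 0.54] [-0.05  0.59]
18 [0.56 0.04 0.79] [-0.07  0.89]
22 [0.79 0.06 1.03] [-0.09  1.18]
26 [1.03 0.08 1.25] [-0.12  1.48]
30 [1.28 0.1  1.45] [-0.14  1.77]
34 [1.55 0.12 1.64] [-0.16  2.07]
38 [1.83 0.15 1.8 ] [-0.19  2.36]
42 [2.13 0.17 1.95] [-0.21  2.66]
46 [2.43 0.19 2.07] [-0.23  2.95]
50 [2.74 0.22 2.17] [-0.26  3.25]
54 [3.05 0.24 2.25] [-0.28  3.54]
58 [3.37 0.27 2.31] [-0.3   3.84]
62 [3.7  0.29 2.35] [-0.33  4.14]
```

Emit:
{"op": "step_arm", "data": {"plan": "255 0.08 0 0.14 0 0.15 0;255 0.16 0.01 0.27 -0.02 0.3 0;255 0.25 0.02 0.4 -0.04 0.45 0;255 0.35 0.03 0.54 -0.05 0.59 0;255 0.45 0.04 0.67 -0.06 0.74 0;255 0.56 0.04 0.79 -0.07 0.89 0;255 0.67 0.05 0.91 -0.08 1.03 0;255 0.79 0.06 1.03 -0.09 1.18 0;255 0.91 0.07 1.14 -0.1 1.33 0;255 1.03 0.08 1.25 -0.12 1.48 0;255 1.03 0.08 1.25 -0.12 1.48 0;255 1.03 0.08 1.25 -0.12 1.48 0"}}

```text
clock: 16.78
position: [0.5508, 0.209, 0.2049]
tool_rot: [-0.045, 0.679, 0.731, -0.048]
ft_force: [-3.8, 3.0, 0.3]
opening: 0.0077
finger_force: 58.7
```

Run:
```python
from h import *
s=bot.observe();print({k:np.round(s[k],4) for k in("position","tool_rot","ft_force","wrist_torque","opening","joints")})
```

```text
{'position': array([0.5508, 0.209 , 0.2049]), 'tool_rot': array([-0.0448,  0.6789,  0.7313, -0.0476]), 'ft_force': array([-3.8388,  3.033 ,  0.3044]), 'wrist_torque': array([ 0.6629,  0.6806, -0.2052]), 'opening': np.float64(0.0077), 'joints': array([ 0.3678,  0.6159, -1.063 ,  1.648 ,  0.4752,  1.3176, -0.718 ])}
```

Emit:
{"op": "step_arm", "data": {"plan": "255 0.12 0.01 0.1 -0.01 0.15 0;255 0.25 0.02 0.2 -0.02 0.3 0;255 0.38 0.03 0.3 -0.03 0.45 0;255 0.52 0.04 0.39 -0.04 0.6 0;255 0.66 0.05 0.47 -0.05 0.75 0;255 0.8 0.07 0.55 -0.07 0.9 0;255 0.95 0.08 0.63 -0.08 1.05 0;255 1.1 0.09 0.7 -0.09 1.2 0;255 1.25 0.1 0.76 -0.1 1.35 0;255 1.4 0.11 0.82 -0.12 1.5 0;255 1.4 0.11 0.82 -0.12 1.5 0;255 1.4 0.11 0.82 -0.12 1.5 0"}}

```text
clock: 17.78
position: [0.5929, 0.2121, 0.2308]
tool_rot: [-0.089, 0.675, 0.727, -0.096]
ft_force: [-4.0, 2.6, 4.7]
opening: 0.0078
finger_force: 59.0
```

Emit:
{"op": "step_arm", "data": {"plan": "255 0.15 0.01 0.05 -0.01 0.15 0;255 0.31 0.02 0.1 -0.02 0.3 0;255 0.46 0.03 0.14 -0.03 0.45 0;255 0.62 0.05 0.18 -0.05 0.6 0;255 0.78 0.06 0.21 -0.06 0.75 0;255 0.94 0.08 0.24 -0.07 0.9 0;255 1.1 0.09 0.26 -0.08 1 0;255 1.1 0.09 0.26 -0.08 1 0;255 1.1 0.09 0.26 -0.08 1 0;255 1.1 0.09 0.26 -0.08 1 0"}}

```text
clock: 18.62
position: [0.6269, 0.2146, 0.2397]
tool_rot: [-0.117, 0.67, 0.722, -0.126]
ft_force: [-2.2, 2.4, 6.8]
opening: 0.0075
finger_force: 58.9
```

Run:
```python
from h import *
s=bot.observe();print({k:np.round(s[k],4) for k in("position","tool_rot","ft_force","wrist_torque","opening","joints","qd")})
b=(T_tool(s)@[0,0,-.0078,1])[:3];ex=np.array([np.cos(.079),np.sin(.079),0])
d=(b-np.array([.5436,.2091,0]))@ex-.1;z=b[2]-.102;print("r",np.hypot(d,z),"cover deg",np.degrees(np.arctan2(z,-d)-np.arctan2(.059,.13)))
p=grab("top");sc=grab("scene")
cr=lambda q,x,y,a,b,f:cv2.convertScaleAbs(cv2.resize(q["pixels"][y:y+b,x:x+a,::-1],None,fx=f,fy=f,interpolation=cv2.INTER_CUBIC),alpha=1.8)
cv2.imwrite("pics/c7.png",np.hstack([cr(sc,140,110,340,180,1.6),cr(p,380,200,90,108,2.67)[:288]]))
```

```text
{'position': array([0.6269, 0.2146, 0.2397]), 'tool_rot': array([-0.1174,  0.6704,  0.7217, -0.1262]), 'ft_force': array([-2.228 ,  2.3873,  6.7754]), 'wrist_torque': array([ 0.4578,  0.8008, -0.2842]), 'opening': np.float64(0.0075), 'joints': array([ 0.2023,  0.8246, -0.9785,  1.2418,  0.4591,  1.6796, -0.6394]), 'qd': array([ 0.0033, -0.0028, -0.0013,  0.0043,  0.0004, -0.0039, -0.0005])}
r 0.14567896233898248 cover deg 60.11095238074924
```

View pics/c7.png

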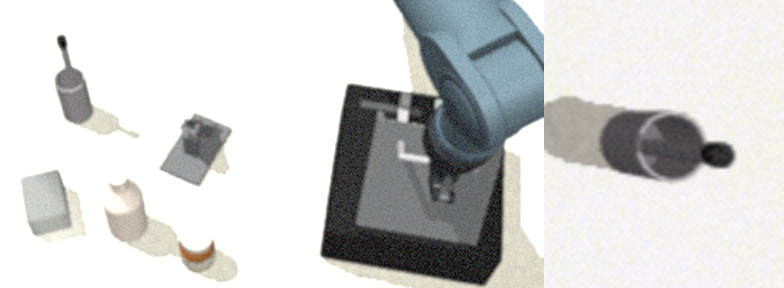

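The probe still stands in the cup, the bystanders are in place, and the bar has moved far back (crop (400,155), earlier about (397,117)). I'll compare that with the modelled 60° view.

Run:
```python
from h import *
sc=grab("scene");q=np.array([.5436,.2091,.079]);c,n=np.cos(q[2]),np.sin(q[2])
for a in np.radians([0,50,60,65]):
  def L(dx,y,h):
    X=.1-(dx*np.cos(a)-h*np.sin(a));z=.102+dx*np.sin(a)+h*np.cos(a);return [X*c-y*n+q[0],X*n+y*c+q[1],z]
  print(np.degrees(a).round(),((proj(sc,np.array([L(.13,-.05,.059),L(.16,-.08,.024),L(0,-.08,.024)]))-[140,110])*1.6).round().tolist())
print(bot.observe()["clock"])
```

```text
0.0 [[390.0, 117.0], [367.0, 111.0], [356.0, 207.0]]
50.0 [[395.0, 141.0], [375.0, 108.0], [354.0, 221.0]]
60.0 [[394.0, 156.0], [374.0, 118.0], [353.0, 224.0]]
65.0 [[393.0, 164.0], [374.0, 125.0], [353.0, 225.0]]
18.7667
```

```bash
python3 -c "
from bench import bot
print(bot.hand_in())"
```

```text
the job is handed in; nothing more can be done
None
```

The probe stands tip-down in the cup, released; the tug showed the cover was not caught, so I left the catch alone, and I handed in at about 19 s with the gripper holding the cover open at about 60° and the jar, bottle and tip box untouched.

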